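# Unlock the board contact press and work its pedal

### The arm

A 6-joint arm with a two-finger parallel gripper is mounted at the origin on the work surface. World frame = base frame: x ahead of the robot, y to its left, z up, the work surface at z = 0. Lengths are in mm, angles in degrees, forces in N, time in s.
With the tool pointing down it reaches from about 300 to 850 mm from the base axis. Payload 4.2 kg.
Tool frame: the origin (TCP) lies on the centre line of the jaws, within the pads' length; the fingertips stand 14 mm ahead of it and the grasp point (between the pads) lies 5 mm behind it (env.finger_overhang is the z of the fingertips in the tool frame, in mm); z points along the fingers, y is the line along which they close (so a half turn about z gives the same grasp; the last joint's range is limited). The gripper opens to 91 mm and grips with 3 to 60 N. Pads are 32 mm wide; open, the fingers measure 118 mm over their backs; the gripper's body (76 mm by 178 mm) begins 60 mm behind the grasp point.
Start: joints at [69.901, 18.312, 89.639, -0, 72.044, -1.146], TCP at [186.762, 543.84, 227.976] pointing down, gripper open.
Joint ranges: [-177.97, 177.97], [-48.28, 115.42], [12.27, 149.76], [-77.06, 257.06], [2.81, 150.46], [-146.56, 146.56]. Speed limits (degrees/s): [147.25, 147.25, 180, 180, 180, 180].

### API

Orientations are given as [roll, pitch, yaw] about the fixed x, y, z axes, in that order (R = Rz(yaw) Ry(pitch) Rx(roll)).
In Python, from workcell import sensors, viewer, env gives the robot as it stands. The module is installed in compiled form; this text tells all that it offers.
- The arm moves only by the tool step_arm, never from a script. Its argument "plan" is one flat list of numbers, 6 for each row, row after row: the shift along the tool's x, y, z in cm, then the turn, a rotation vector about the tool's x, y, z in rad. In form: [x, y, z, wx, wy, wz, x, y, z, wx, wy, wz, ...]. A call has 1 to 5 rows; each row shifts and turns the commanded pose from where the row before left it, along the tool's axes as they then stand; what a row does not reach is not made up. A row lasts 1/12 s, in which the tool goes at most 41.7 mm and 7.16 degrees, less where a joint would pass 70% of its speed; a pose out of reach is approached as far as the arm can. A call is refused whole if a number of a shift passes 4.17 or a number of a turn 0.125, either way. A call with a gripper value outside its range is refused whole. "hand" is the finger opening in cm, from 0 to 9.12, set as the call begins (left out, the last holds). The fingers move at their own pace and stop on an object; "newtons" is the grip in N (left out, the last holds). Time passes only in rows, so rows that do not move let the fingers close. It gives the time, the measured TCP pose, the force, the opening and the grip force at its end, in the units of the state.
- sensors.state(): the state, without advancing time (a new reading comes with each control period).
- viewer.grab_frame(name): name is "side" or "top"; returns a dict with "img" (400x640x3 uint8, red, green, blue), "fx", "fy", "cx", "cy" (pixels), "k1" (the pictures are not rectified: a ray, as slopes to the right and down, at radius r is drawn at 1 + k1 r^2 times it, then the intrinsics apply), "position" and "attitude" of the camera in the world. Camera axes: x right, y down, z forward; pixel columns grow to the right and rows downward; lengths in mm; the calibration is good to about 2 mm. A picture is of the moment at which its call begins. There is no depth.
- env.job_done(): hands the job in; it is judged then, once.
Trained networks look in a picture, given as the dict that the camera call returned (one of the last four; its "shot" number tells which), for a name from the list of things; names that differ only in an ending like _2 or _b are one class to them, and where a whole thing is asked for, a point or a joint stands for the part that bears it (a point fixed in the world has none). Each returns a list of dicts, best first, with "score" (0 to 1); they miss things now and then, are a little off and sometimes report something else, mostly with a low value. They report only what shows in the picture. A call takes as long as a camera call. They do not tell look-alikes from the thing itself.
- viewer.boxes_of(name, picture): "location" ([column, row] in pixels, amid what is visible of it).
- viewer.pinpoint(name, picture): "location" ([column, row] in pixels: a listed point, or the origin of a listed thing).
The state is a dict: "time_s": time; "qpos": joint angles; "qvel": joint speeds; "effort": joint torques, N m; "ee_pos": TCP position; "ee_rot": TCP orientation; "force": force on the tool from outside, world axes, zero at the start; "torque": the same for the moment, N m; "gripper_width": finger opening in mm; "gripper_force": force on a finger pad.
Only numpy, scipy, OpenCV 4.12 (cv2) and the standard library are available. Lean on these libraries where they do the work, as an engineer would, in place of code of your own. Each camera call takes 0.05 s, during which the arm holds its last target. There are 200 camera calls.

### The job

Draw the red-knobbed locking pin sideways out of the yellow-pedalled board press and lay it in the V notches of the pin rest, about centred, with the shank lying in both notches. Then press the pedal fully down to its stop with the gripper, keep it there for about a second, and let it come all the way back up. Leave the pin in its rest and do not disturb the other things on the bench.

Things in the scene. Friction and masses are not known exactly. Their poses are not given: they have to be found in the camera images.
- press: Fixed board contact press, grey base plate 320 x 120 x 12 mm. Origin on the bench surface; x runs from the pedal-pad end (plate edge at x = -170 mm) to the hinge end (x = +150 mm), y towards the side on which the pin's red knob sticks out. Below the pedal arm the locking pin crosses two upright cheeks. A green board lies in a black nest near the hinge.
- press_bore (a point): Midway between the two bores, on their common axis, which is the press's y axis direction; 88 mm above the bench. The bores are round, 14 mm, through two aluminium cheeks 44 mm long (along x), 8 mm thick, 35 mm either side of this point, top 112 mm above the bench.
- pedal_hinge (a point): On the pedal's hinge axis (parallel to the press's y), 75 mm above the bench, between two lugs 97 mm high.
- pedal (a joint): Pedal angle in rad: 0 at rest (arm rising 0.28 rad towards the pad), growing as it is pressed down, 0.28 at its stop, where the arm is level. A spring brings it back to 0. Pressing at the pad takes about 3 N at the start and 8 N just before the stop, which is rigid. With the pin in the bores it is blocked at about 0.1 rad.
- pedal_pad (a point): Centre of the top face of the black rubber pad at the free end of the yellow pedal arm; moves with the pedal. Pad 60 mm (along the arm) x 70 mm. It lies 250 mm from the hinge axis along the arm and 12 mm above it square to the arm: 156 mm above the bench at rest, 87 mm at the stop. Arm 30 mm wide, 16 mm thick.
- lock_pin: Loose locking pin, about 85 g. Origin at the centre of its red knob (24 mm diameter, 36 mm long). Its axis is its y axis; the steel shank, 10 mm diameter, 95 mm long, leaves the knob towards -y. At the start it lies level in the press's bores with 4 mm play, knob centre about 66 mm from the press's middle plane, 86 mm above the bench; it comes free when drawn about 90 mm along the press's +y.
- pin_mid (a point): Middle of the pin's steel shank, on its axis, 65.5 mm from the knob's centre.
- pin_rest: Fixed pin rest, left of the press: dark base plate 70 x 90 x 12 mm, origin at the centre of its underside. Two aluminium uprights, 8 mm thick, at y = +30 and y = -30 mm, each with a 90 degree V notch open upwards: 45 mm wide at the top (z = 78 mm), vertex at z = 55 mm. The pin lies along the rest's y axis, knob beyond either end.
- rest_notch (a point): Midway between the two V notches, 62 mm above the bench: where the middle of the shank (pin_mid) lies when the pin rests centred in the notches. Same axes as the rest.
- bin: Bystander, fixed: pink open parts bin 120 x 90 x 45 mm; origin at the centre of its underside.
- jar: Bystander, loose: amber jar, 56 mm diameter, 75 mm high; origin at the centre of its underside.
- transformer: Bystander, loose: small dark transformer with copper winding, 50 x 60 x 50 mm; origin at the centre of its underside.
- screwdriver: Bystander, loose: blue-handled screwdriver 190 mm long, lying on the bench along its x axis.
Not all that is in view belongs to the job. Of the things that look like the pin_rest, the largest one is meant. There is more than one size of the lock_pin; the one meant has the size given above.

How it is judged (in metres and radians):
On the way, in this order (a step that is already met when the one before it is completed fails the run):
1. the pin lies in both notches of the rest, let go (x of pin_mid in the frame of rest_notch between -0.005 and 0.005 m and y of pin_mid in the frame of rest_notch between -0.02 and 0.02 m and z of pin_mid in the frame of rest_notch between -0.005 and 0.005 m and angle between the y axis of lock_pin and the y axis of pin_rest, either way round below 0.12 rad and contact force between the fingers and lock_pin below 0.3 N and linear speed of lock_pin below 0.02 m/s), for 0.2 s.
2. the pedal is pressed to its stop by the gripper and held there (all of step 1 and value of joint pedal above 0.262 rad and contact force between the fingers and press above 1 N), for 0.6 s.
At the end, for the whole second after the job is handed in: Pin at rest in both V notches, let go: shank middle within 20 mm of the rest's middle along the notches, 5 mm sideways and in height, axis within 0.12 rad of the rest's y; pedal, once held at 0.262 rad or more for 0.6 s, back up below 0.03 rad and still (all of step 1 and value of joint pedal below 0.03 rad and velocity of joint pedal between -0.05 and 0.05 rad/s); the robot touches nothing.
It fails at once if a bystander (jar) is moved more than 20 mm (distance of jar from where it was at the start of the episode above 0.02 m).
It fails at once if a bystander (transformer) is moved more than 20 mm (distance of transformer from where it was at the start of the episode above 0.02 m).
It fails at once if a bystander (screwdriver) is moved more than 20 mm (distance of screwdriver from where it was at the start of the episode above 0.02 m).
It also fails if it takes over 64 s, if anything falls off the work surface, if the arm or the gripper's body presses on something with over 40 N, if the wrist force passes 120 N, or if a joint passes its speed limit or range.

## Working session

There is one attempt and no reset: what is moved stays moved. The work goes in short steps, Python scripts to look and compute and a tool call to move; the robot and the scene stay as the last step left them, time stands still between calls to the robot, and variables do not carry over. Pictures are saved under pics/ and viewed, at most 12 in all, crops included, and the job is handed in when it is done.

Besides the shell and the picture viewer there is one more tool, called after "Call:" as name(argument=value, ...) on one line, values as JSON. step_arm: Moves the arm, as the interface text tells. Its arguments: {"type":"object","properties":{"plan":{"type":"array","items":{"type":"number"}},"hand":{"type":"number"},"newtons":{"type":"number"}},"required":["plan"]}

```bash
mkdir -p pics
cat > h.py <<'E'
import numpy as np, cv2
from scipy.spatial.transform import Rotation as R
from workcell import sensors, viewer, env
def rot(a):
    a=np.array(a,float)
    if a.shape==(3,3): return a
    if a.size==4: return R.from_quat(a).as_matrix()
    return R.from_euler('xyz',a,degrees=True).as_matrix()
def ray(f,p):
    K=np.array([[f['fx'],0,f['cx']],[0,f['fy'],f['cy']],[0,0,1]],float)
    u=cv2.undistortPoints(np.array([[p]],float),K,np.array([f['k1'],0,0,0,0.]))[0,0]
    d=rot(f['attitude'])@np.array([u[0],u[1],1]); return np.array(f['position'],float),d/np.linalg.norm(d)
def atz(f,p,z):
    o,d=ray(f,p); return o+d*(z-o[2])/d[2]
def tri(f,p,g,q):
    o,d=ray(f,p);o2,e=ray(g,q)
    s=np.linalg.lstsq(np.c_[d,-e],o2-o,rcond=None)[0]
    a=o+d*s[0];b=o2+e*s[1]; return (a+b)/2,np.linalg.norm(a-b)
def proj(f,P):
    c=rot(f['attitude']).T@(np.array(P,float)-f['position']);x,y=c[0]/c[2],c[1]/c[2];k=1+f['k1']*(x*x+y*y)
    return np.array([f['cx']+f['fx']*x*k,f['cy']+f['fy']*y*k])
def save(f,n): cv2.imwrite('pics/'+n,f['img'][:,:,::-1])
E
python3 - <<'E'
from h import *
s=sensors.state(); print(s['ee_pos'],s['ee_rot'],s['force'],s['gripper_width'])
F={n:viewer.grab_frame(n) for n in('top','side')}
for n,f in F.items():
    save(f,n+'0.png');print(n,f['position'],f['attitude'],f['fx'],f['k1'])
    for t in['press_bore','pedal_hinge','pedal_pad','lock_pin','pin_mid','pin_rest','rest_notch','press','jar','transformer','screwdriver','bin']:
        print(t,[(np.round(d['location']).tolist(),round(d['score'],2)) for d in viewer.pinpoint(t,f)][:5])
E
```

```text
[186.57965143 543.37656457 227.10246622] [-1.79897394e+02 -7.29258481e-04  1.61050839e+02] [ 0.35020749  0.10767323 -0.92797973] 91.61126076077326
top [ 447.79483396  -23.95297187 1094.58420019] [-172.8194104    -1.90698504  -89.74239282] 391.7804506004958 -0.02090220271397289
press_bore [([332.0, 178.0], 0.82)]
pedal_hinge [([341.0, 129.0], 0.64)]
pedal_pad [([330.0, 212.0], 0.9)]
lock_pin [([262.0, 196.0], 0.71), ([422.0, 207.0], 0.68), ([309.0, 175.0], 0.6)]
pin_mid [([335.0, 180.0], 0.74), ([264.0, 179.0], 0.51), ([186.0, 217.0], 0.37)]
pin_rest [([188.0, 218.0], 0.88), ([172.0, 263.0], 0.83), ([241.0, 225.0], 0.57)]
rest_notch [([183.0, 217.0], 0.93), ([166.0, 264.0], 0.92), ([234.0, 227.0], 0.9), ([339.0, 130.0], 0.68)]
press [([330.0, 180.0], 0.67), ([423.0, 209.0], 0.28)]
jar [([421.0, 210.0], 0.88), ([440.0, 180.0], 0.28)]
transformer [([440.0, 177.0], 0.66)]
screwdriver []
bin [([216.0, 151.0], 0.66), ([191.0, 216.0], 0.44)]
side [365.77002384 659.3006733  992.78976406] [-139.84478078   -0.73527741 -164.08416921] 487.4406021794145 -0.04613281603703615
press_bore [([299.0, 188.0], 0.6), ([322.0, 132.0], 0.3)]
pedal_hinge [([251.0, 172.0], 0.68)]
pedal_pad [([338.0, 179.0], 0.84), ([297.0, 185.0], 0.66)]
lock_pin [([292.0, 276.0], 0.67), ([283.0, 209.0], 0.53), ([287.0, 357.0], 0.35)]
pin_mid [([299.0, 191.0], 0.59), ([272.0, 264.0], 0.5), ([285.0, 205.0], 0.31)]
pin_rest [([315.0, 304.0], 0.84), ([288.0, 355.0], 0.69), ([338.0, 395.0], 0.67)]
rest_notch [([314.0, 296.0], 0.88), ([338.0, 392.0], 0.76), ([285.0, 346.0], 0.72)]
press []
jar [([348.0, 155.0], 0.63)]
transformer [([335.0, 182.0], 0.67), ([324.0, 132.0], 0.58)]
screwdriver [([402.0, 171.0], 0.73)]
bin [([217.0, 311.0], 0.63)]
```

View pics/top0.png

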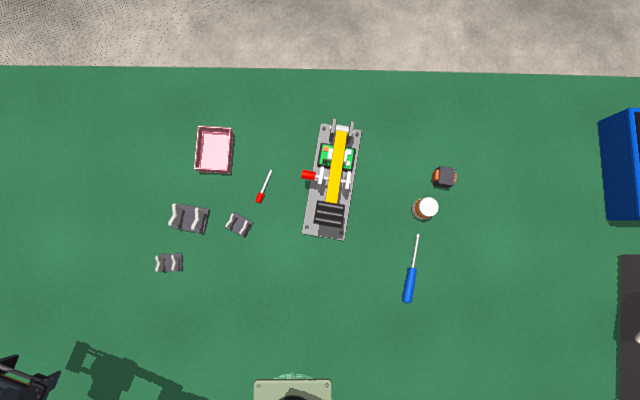

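View pics/side0.png

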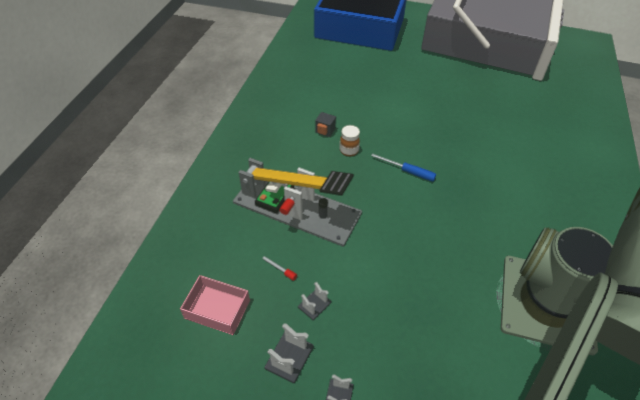

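```bash
cat > m.py <<'E'
from h import *
F={n:viewer.grab_frame(n) for n in('top','side')}
f,g=F['top'],F['side']
for n,p,q,z in[('bore',[332,178],[299,188],88),('hinge',[341,129],[251,172],75),('pad',[330,212],[338,179],156),('pinknob',[309,175],[283,209],86),('pin2',[262,196],[292,276],None),('restA',[183,217],[285,346],62),('restB',[234,227],[314,296],62),('restC',[166,264],[338,392],62),('bin',[216,151],[217,311],0),('jar',[421,210],[348,155],0),('trafo',[440,177],[324,132],0)]:
    P,e=tri(f,p,g,q); print(n,P.round(1),round(e,1), None if z is None else (atz(f,p,z).round(1),atz(g,q,z).round(1)))
E
python3 m.py
```

```text
bore [ 629.  -100.1   88.6] 4.0 (array([631.1, -99.9,  88. ]), array([ 627.1, -100.6,   88. ]))
hinge [ 765.4 -125.    79.7] 1.6 (array([ 767.7, -125.3,   75. ]), array([ 766.6, -128.9,   75. ]))
pad [531.2 -89.8 162.9] 7.5 (array([535.6, -89.9, 156. ]), array([528.8, -96.2, 156. ]))
pinknob [645.4 -39.5  69.9] 7.1 (array([638.8, -39.8,  86. ]), array([644.1, -27.3,  86. ]))
pin2 [590.5  90.6  -7.1] 8.4 None
restA [530.8 288.9  64.6] 5.6 (array([528.2, 289.2,  62. ]), array([534.1, 288.2,  62. ]))
restB [507.7 157.8  51.7] 8.4 (array([503. , 155.3,  62. ]), array([510.3, 163.7,  62. ]))
restC [407.8 337.2  33.9] 5.2 (array([406.3, 327.3,  62. ]), array([409., 347.,  62.]))
bin [722.  225.1  -7.9] 3.3 (array([721.7, 223.6,   0. ]), array([717.4, 228.5,   0. ]))
jar [ 561.3 -369.6  -32.8] 0.4 (array([ 557.8, -359.6,    0. ]), array([ 555.2, -336.8,    0. ]))
trafo [ 653.  -420.9   -8.2] 4.1 (array([ 653.5, -417.8,    0. ]), array([ 648.6, -412. ,    0. ]))
```

Top view: press at (332,180), red knob (308,175), the largest rest is A at (188,218), and the decoys are at (238,224), (169,263) and the small pin (262,190). The side view agrees, with rest A at (288,355). Next I'll refine the poses using model overlays.

```bash
cat > ov.py <<'E'
from h import *
import sys
def tf(x,y,yaw,L): 
    c,s=np.cos(np.radians(yaw)),np.sin(np.radians(yaw)); L=np.array(L,float)
    return np.c_[x+c*L[:,0]-s*L[:,1],y+s*L[:,0]+c*L[:,1],L[:,2]]
def rect(x0,x1,y0,y1,z): return [[x0,y0,z],[x1,y0,z],[x1,y1,z],[x0,y1,z]]
def models(press,rest,bx=0):
    m=[(press,rect(-170,150,-60,60,12)),(press,rect(bx-22,bx+22,31,39,112)),(press,rect(bx-22,bx+22,-39,-31,112)),(rest,rect(-35,35,-45,45,12))]
    for s in(-30,30):
        for w in (-4,4): m.append((rest,[[-22.5,s+w,78],[0,s+w,55],[22.5,s+w,78],[0,s+w,55]]))
    return m
def crop(f,ms,x0,y0,w,h,k):
    im=cv2.resize(np.ascontiguousarray(f['img'][y0:y0+h,x0:x0+w,::-1]),None,fx=k,fy=k,interpolation=cv2.INTER_CUBIC)
    for p,L in ms:
        q=[((proj(f,P)-[x0,y0]+.5)*k*8).round().astype(int) for P in tf(*p,L)]
        cv2.polylines(im,[np.array(q)],True,(255,255,0),1,cv2.LINE_AA,3)
    return im
E
cat > a.py <<'E'
from ov import *
f,g=[viewer.grab_frame(n) for n in('top','side')]
np.save('fr.npy',np.array([f,g],dtype=object),allow_pickle=True)
for n,F in(('top',f),('side',g)):
    h=cv2.cvtColor(F['img'],cv2.COLOR_RGB2HSV)
    m=(((h[...,0]<6)|(h[...,0]>174))&(h[...,1]>170)&(h[...,2]>70)).astype(np.uint8)
    k,l,st,c=cv2.connectedComponentsWithStats(m)
    for i in range(1,k):
        if st[i,4]>12: print(n,c[i].round(2),st[i], cv2.minAreaRect(np.argwhere(l==i)[:,::-1].astype(np.int32)))
ms=models((629,-100,-8.3),(530,289,-8.3))
A=np.zeros((600,800,3),np.uint8)
a=crop(f,ms,295,118,75,125,4.8);A[:600,:360]=a
b=crop(f,ms,160,195,55,45,8);A[:360,360:800]=b
cv2.imwrite('pics/ov_top.png',A)
B=np.zeros((600,800,3),np.uint8)
a=crop(g,ms,230,150,140,95,5);B[:475,:700]=a
cv2.imwrite('pics/ov_side.png',a)
E
python3 a.py
```

```text
top [307.97 174.54] [301 170  15  10 109] ((307.9729919433594, 174.6621551513672), (13.31631851196289, 8.219949722290039), 9.462322235107422)
top [259.14 197.32] [255 192   9  11  59] ((259.1000061035156, 197.3000030517578), (5.81377649307251, 9.391485214233398), 26.56505012512207)
side [286.16 205.79] [280 199  14  15 128] ((286.0270080566406, 205.6621551513672), (8.951067924499512, 14.99594497680664), 35.53767776489258)
side [290.13 274.2 ] [285 270  11  10  70] ((290.0735168457031, 274.0440979003906), (10.804409980773926, 6.516945838928223), 30.963754653930664)
```

View pics/ov_top.png

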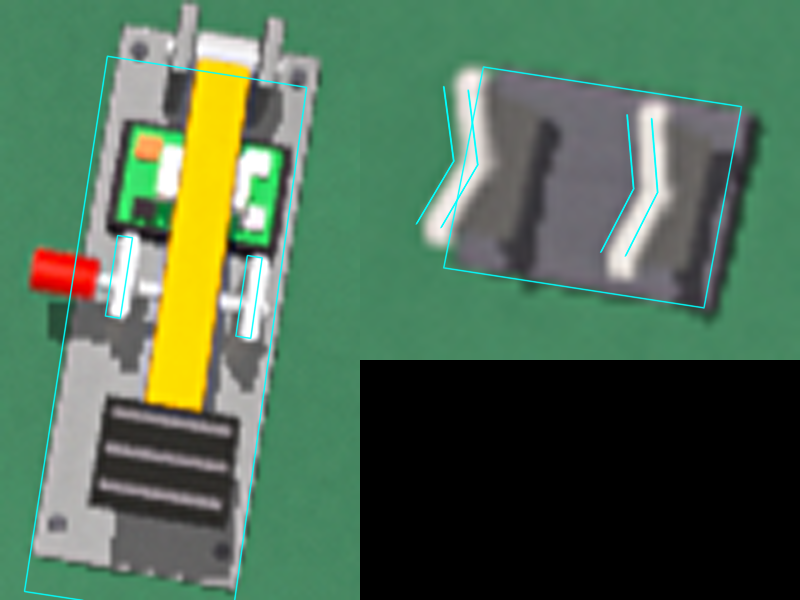

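View pics/ov_side.png

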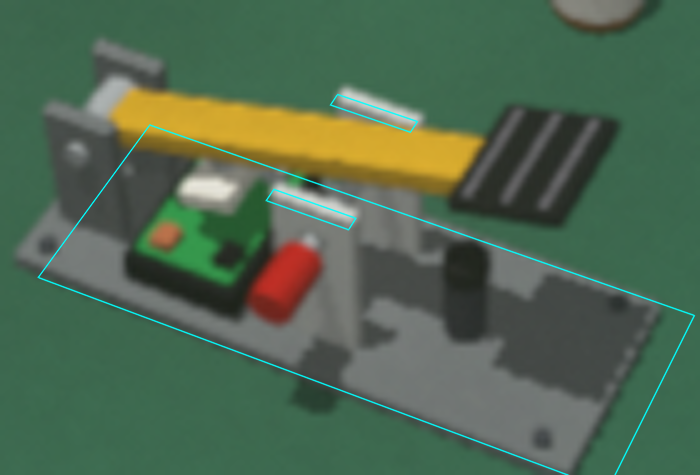

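Cheek overlays match to within about 0.5 px, so the bore estimate is good. The rest needs a shift of about 1.4 px right. Next I'll triangulate the knob and check the rest in the side view.

```bash
cat > b.py <<'E'
from ov import *
f,g=np.load('fr.npy',allow_pickle=True)
P,e=tri(f,[307.97,174.54],g,[286.16,205.79]);print('knob',P,e,atz(f,[307.97,174.54],90),atz(g,[286.16,205.79],88))
c=np.cos(np.radians(-8.3));s=np.sin(np.radians(-8.3))
print('expected',629.5-s*66,-100.5+c*66)
rest=(530,286,-8.3)
ms=models((608,-97,-8.3),rest)
ms=[ms[0]]+ms[3:]
A=np.zeros((600,800,3),np.uint8)
A[:360,:440]=crop(f,ms,160,195,55,45,8)
A[:600,440:800]=crop(g,ms,260,315,60,85,7)[:600,:360]
A[360:600,:440]=crop(f,ms,295,118,110,60,4)
cv2.imwrite('pics/ov2.png',A)
E
python3 b.py
```

```text
knob [639.4566502  -37.10007633  88.31548203] 0.24149474357505107 [639.2572445  -37.06103103  90.        ] [639.42794664 -37.34327978  88.        ]
expected 639.0275092660643 -35.19129792144801Traceback (most recent call last):
  File "b.py", line 11, in <module>
    A[:600,440:800]=crop(g,ms,260,315,60,85,7)[:600,:360]
    ~^^^^^^^^^^^^^^
ValueError: could not broadcast input array from shape (595,360,3) into shape (600,360,3)
```

Knob triangulates very consistently at (639.3, -36.5).

```bash
sed -i 's/A\[:600,440/A[:595,440/' b.py; python3 b.py >/dev/null
```

```text
(no output)
```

View pics/ov2.png

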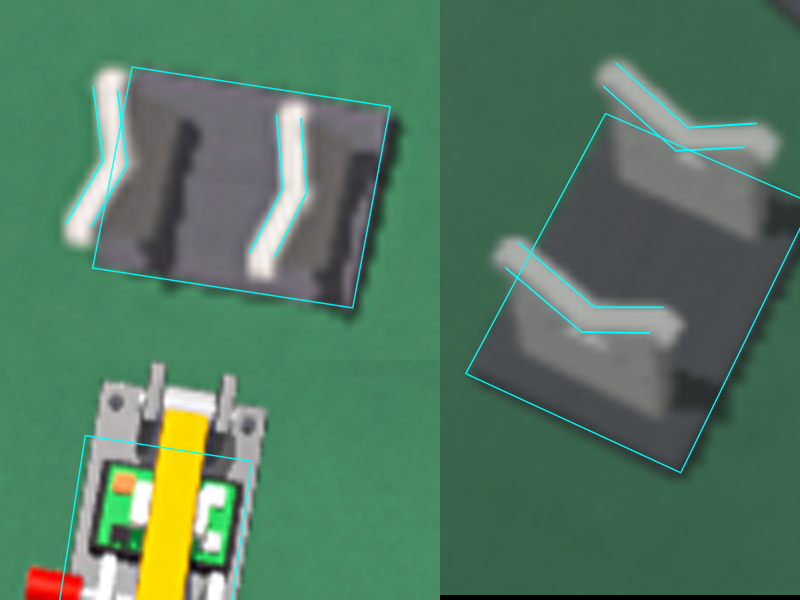

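Rest overlay at (530, 286, -8.3°) matches in both views. Moving on.

```bash
cat > pl.py <<'E'
from h import *
import sys
def plan(x,y,z,yaw,n,p0=None):
    s=sensors.state();p=np.array(s['ee_pos']);Rm=rot(s['ee_rot'])
    T=rot([180,0,yaw]);rv=R.from_matrix(Rm.T@T).as_rotvec();w=np.round(rv/n,4)
    for i in range(n):
        d=np.round(Rm.T@((np.array([x,y,z])-p)/(n-i))/10,2)
        p=p+Rm@d*10;Rm=Rm@R.from_rotvec(w).as_matrix()
        print(','.join(f'{v:g}' for v in [*d,*w]),end=',\n' if (i%5==4) else ', ')
    print('end',p.round(1),R.from_matrix(Rm).as_euler('xyz',degrees=True).round(2),s['ee_pos'].round(1),s['force'].round(1))
plan(*[float(v) for v in sys.argv[1:5]],int(sys.argv[5]))
E
python3 pl.py 640.2 -31 200 81.7 20
```

```text
-3.08,-1.98,0.14,0,-0,0.0692, -3.21,-1.76,0.14,0,-0,0.0692, -3.32,-1.54,0.14,0,-0,0.0692, -3.42,-1.31,0.14,0,-0,0.0692, -3.5,-1.07,0.14,0,-0,0.0692,
-3.57,-0.82,0.14,0,-0,0.0692, -3.62,-0.57,0.14,0,-0,0.0692, -3.65,-0.32,0.14,0,-0,0.0692, -3.66,-0.07,0.14,0,-0,0.0692, -3.66,0.19,0.14,0,-0,0.0692,
-3.63,0.44,0.14,0,-0,0.0692, -3.59,0.69,0.14,0,-0,0.0692, -3.54,0.93,0.14,0,-0,0.0692, -3.47,1.18,0.14,0,-0,0.0692, -3.38,1.41,0.14,0,-0,0.0692,
-3.27,1.64,0.14,0,-0,0.0692, -3.15,1.87,0.14,0,-0,0.0692, -3.01,2.08,0.14,0,-0,0.0692, -2.86,2.28,0.14,0,-0,0.0692, -2.69,2.47,0.13,0,-0,0.0692,
end [640.2 -31.  200. ] [180.    -0.    81.75] [186.8 543.8 228. ] [-0.1  0.1 -0.3]
```

Call:
step_arm(plan=[-3.08, -1.98, 0.14, 0, 0, 0.069, -3.21, -1.76, 0.14, 0, 0, 0.069, -3.32, -1.54, 0.14, 0, 0, 0.069, -3.42, -1.31, 0.14, 0, 0, 0.069, -3.5, -1.07, 0.14, 0, 0, 0.069], hand=9.1)

```text
time_s: 1.92
ee_pos: [300.9, 398.8, 221.0]
ee_rot: [180.0, 0.0, 141.1]
force: [1.5, -0.2, -1.4]
gripper_width: 91.1
gripper_force: 0.0
```

Call:
step_arm(plan=[-3.57, -0.82, 0.14, 0, 0, 0.069, -3.62, -0.57, 0.14, 0, 0, 0.069, -3.65, -0.32, 0.14, 0, 0, 0.069, -3.66, -0.07, 0.14, 0, 0, 0.069, -3.66, 0.19, 0.14, 0, 0, 0.069])

```text
time_s: 2.33
ee_pos: [414.7, 255.0, 214.2]
ee_rot: [180.0, -0.0, 121.3]
force: [0.7, 0.5, 0.4]
gripper_width: 91.0
gripper_force: 0.0
```

Call:
step_arm(plan=[-3.63, 0.44, 0.14, 0, 0, 0.069, -3.59, 0.69, 0.14, 0, 0, 0.069, -3.54, 0.93, 0.14, 0, 0, 0.069, -3.47, 1.18, 0.14, 0, 0, 0.069, -3.38, 1.41, 0.14, 0, 0, 0.069])

```text
time_s: 2.75
ee_pos: [528.4, 111.5, 207.0]
ee_rot: [180.0, -0.0, 101.5]
force: [0.0, 0.5, -0.4]
gripper_width: 91.1
gripper_force: 0.0
```

Call:
step_arm(plan=[-3.27, 1.64, 0.14, 0, 0, 0.069, -3.15, 1.87, 0.14, 0, 0, 0.069, -3.01, 2.08, 0.14, 0, 0, 0.069, -2.86, 2.28, 0.14, 0, 0, 0.069, -2.69, 2.47, 0.13, 0, 0, 0.069])

```text
time_s: 3.17
ee_pos: [642.2, -31.8, 200.0]
ee_rot: [180.0, -0.0, 81.8]
force: [1.6, 0.6, -0.2]
gripper_width: 91.2
gripper_force: 0.0
```

```bash
python3 pl.py 640.2 -31 90 81.7 5
python3 - <<'E'
from h import *
f=viewer.grab_frame('side');cv2.imwrite('pics/s1.png',cv2.resize(np.ascontiguousarray(f['img'][100:300,180:400,::-1]),None,fx=3,fy=3))
E
```

```text
0.01,-0.04,2.2,0,-0,0.0002, 0.01,-0.04,2.2,0,-0,0.0002, 0.01,-0.04,2.2,0,-0,0.0002, 0.01,-0.04,2.2,0,-0,0.0002, 0.01,-0.05,2.2,0,-0,0.0002,
end [640.2 -31.   90. ] [ 1.7999e+02 -1.0000e-02  8.1710e+01] [642.2 -31.8 200. ] [ 1.6  0.6 -0.2]
```

View pics/s1.png

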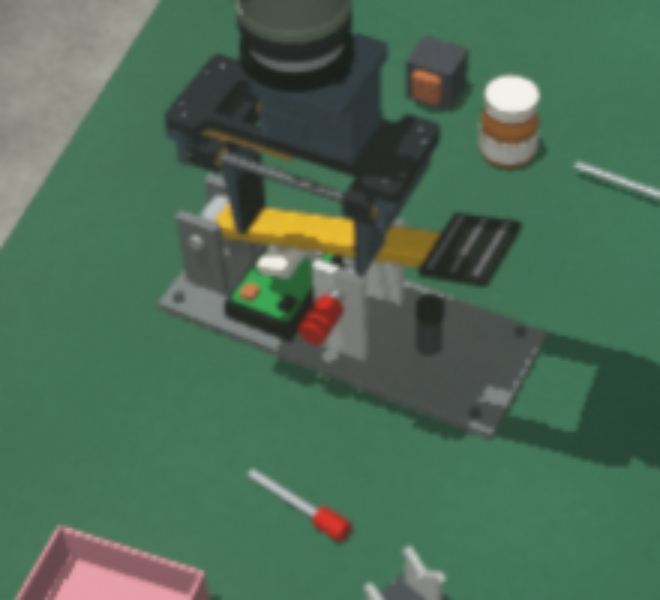

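The picture shows the gripper above the knob (320,320), jaws straddling along the press's length and clear of cheek and pad. I'll descend.

Call:
step_arm(plan=[0.1, 0, 2, 0, 0, 0, 0, 0, 2, 0, 0, 0, 0, 0, 2, 0, 0, 0, 0, 0, 1, 0, 0, 0, 0, 0, 0, 0, 0, 0])

```text
time_s: 3.63
ee_pos: [639.7, -28.9, 127.3]
ee_rot: [-179.7, 0.0, 82.0]
force: [-0.1, 0.5, 0.3]
gripper_width: 90.9
gripper_force: 0.0
```

```bash
python3 pl.py 640.2 -31 90 81.7 5
```

```text
-0.04,0.02,0.75,-0.0011,0.0001,0.001, -0.04,0.02,0.75,-0.0011,0.0001,0.001, -0.04,0.02,0.74,-0.0011,0.0001,0.001, -0.04,0.02,0.75,-0.0011,0.0001,0.001, -0.04,0.01,0.74,-0.0011,0.0001,0.001,
end [640.2 -31.   90. ] [ 1.800e+02 -1.000e-02  8.171e+01] [639.7 -28.9 127.3] [-0.1  0.5  0.3]
```

Call:
step_arm(plan=[-0.1, 0, 0.9, 0, 0, 0, 0, 0.05, 0.9, 0, 0, 0, 0, 0, 0.9, 0, 0, 0, 0, 0, 0.9, 0, 0, 0, 0, 0, 0, 0, 0, 0])

```text
time_s: 4.05
ee_pos: [640.5, -30.1, 91.9]
ee_rot: [-179.8, 0.0, 82.0]
force: [-0.0, -0.6, -0.1]
gripper_width: 91.3
gripper_force: 0.0
```

Call:
step_arm(plan=[0, 0, 0, 0, 0, 0, 0, 0, 0, 0, 0, 0])

```text
time_s: 4.22
ee_pos: [642.0, -30.2, 94.3]
ee_rot: [180.0, -0.0, 82.0]
force: [0.7, -1.2, -0.3]
gripper_width: 90.8
gripper_force: 0.0
```

Run:
```python
from h import *
F=[viewer.grab_frame(n) for n in('top','side')]
a=[cv2.resize(np.ascontiguousarray(F[0]['img'][130:240,270:390,::-1]),None,fx=3.3,fy=3.3),cv2.resize(np.ascontiguousarray(F[1]['img'][130:240,230:350,::-1]),None,fx=3.3,fy=3.3)]
cv2.imwrite('pics/s2.png',np.hstack(a));print(sensors.state()['ee_pos'],sensors.state()['force'])
```

```text
[642.19245808 -30.19497667  94.65936513] [-0.79891372  0.60967206  0.55281892]
```

View pics/s2.png

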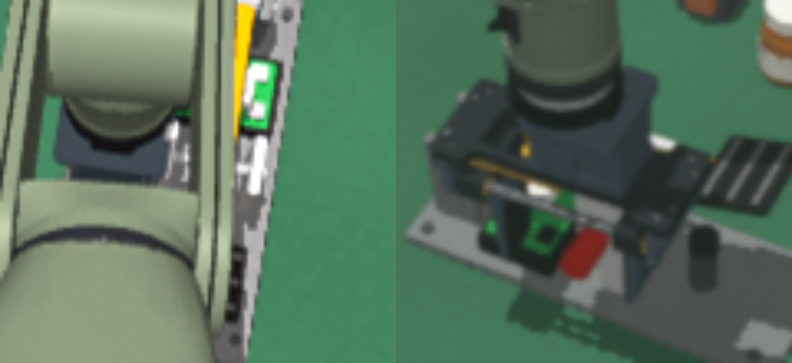

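The knob (red, right panel at 585,250) sits between the open fingers. I'll drop a bit more, centre, and close gently.

Call:
step_arm(plan=[0, -0.15, 0.3, 0, 0, 0, 0, 0, 0.3, 0, 0, 0, 0, 0, 0, 0, 0, 0, 0, 0, 0, 0, 0, 0])

```text
time_s: 4.65
ee_pos: [640.1, -29.9, 87.8]
ee_rot: [-180.0, -0.0, 82.0]
force: [-0.1, 0.4, -0.0]
gripper_width: 90.9
gripper_force: 0.0
```

Call:
step_arm(plan=[0, 0, 0, 0, 0, 0, 0, 0, 0, 0, 0, 0, 0, 0, 0, 0, 0, 0, 0, 0, 0, 0, 0, 0, 0, 0, 0, 0, 0, 0], hand=1.8, newtons=20)

```text
time_s: 5.07
ee_pos: [640.3, -29.9, 88.1]
ee_rot: [180.0, -0.0, 82.0]
force: [0.2, 1.1, 0.9]
gripper_width: 60.6
gripper_force: 0.0
```

Call:
step_arm(plan=[0, 0, 0, 0, 0, 0, 0, 0, 0, 0, 0, 0, 0, 0, 0, 0, 0, 0, 0, 0, 0, 0, 0, 0, 0, 0, 0, 0, 0, 0])

```text
time_s: 5.48
ee_pos: [640.3, -29.9, 88.1]
ee_rot: [180.0, -0.0, 82.0]
force: [0.5, -0.2, 0.1]
gripper_width: 27.3
gripper_force: 0.0
```

Call:
step_arm(plan=[0, 0, 0, 0, 0, 0, 0, 0, 0, 0, 0, 0, 0, 0, 0, 0, 0, 0, 0, 0, 0, 0, 0, 0])

```text
time_s: 5.82
ee_pos: [640.2, -29.9, 88.0]
ee_rot: [-180.0, -0.0, 82.0]
force: [-0.2, -0.2, -0.8]
gripper_width: 23.6
gripper_force: 19.9
```

Call:
step_arm(plan=[0, 0, -0.1, 0, 0, 0, 0.5, 0, 0, 0, 0, 0, 0.8, 0, 0, 0, 0, 0, 0.8, 0, 0, 0, 0, 0, 0.8, 0, 0, 0, 0, 0])

```text
time_s: 6.23
ee_pos: [644.4, -0.1, 88.9]
ee_rot: [-180.0, -0.0, 82.0]
force: [-0.2, 0.3, 0.2]
gripper_width: 23.6
gripper_force: 19.9
```

Call:
step_arm(plan=[0, 0, 0, 0, 0, 0])

```text
time_s: 6.32
ee_pos: [644.5, 0.9, 89.0]
ee_rot: [180.0, -0.0, 82.1]
force: [-0.2, 0.5, -0.7]
gripper_width: 23.6
gripper_force: 19.9
```

Call:
step_arm(plan=[1.2, 0, 0, 0, 0, 0, 1.2, 0, 0, 0, 0, 0, 1.2, 0, 0, 0, 0, 0, 1.2, 0, 0, 0, 0, 0, 1.2, 0, 0, 0, 0, 0])

```text
time_s: 6.73
ee_pos: [652.8, 59.7, 89.0]
ee_rot: [180.0, -0.0, 82.0]
force: [0.3, -0.2, -1.0]
gripper_width: 23.6
gripper_force: 19.9
```

Call:
step_arm(plan=[1.2, 0, 0, 0, 0, 0, 1.2, 0, 0, 0, 0, 0, 0.8, 0, 0, 0, 0, 0, 0, 0, 0, 0, 0, 0, 0, 0, 0, 0, 0, 0])

```text
time_s: 7.15
ee_pos: [657.1, 90.3, 88.9]
ee_rot: [-180.0, 0.0, 82.0]
force: [-0.5, -0.0, -1.5]
gripper_width: 23.7
gripper_force: 19.9
```

Run:
```python
from h import *
F=[viewer.grab_frame(n) for n in('top','side')]
a=[cv2.resize(np.ascontiguousarray(F[0]['img'][130:240,230:350,::-1]),None,fx=3.3,fy=3.3),cv2.resize(np.ascontiguousarray(F[1]['img'][160:270,230:350,::-1]),None,fx=3.3,fy=3.3)]
cv2.imwrite('pics/s3.png',np.hstack(a));print(sensors.state()['ee_pos'],sensors.state()['force'])
```

```text
[657.02703389  89.40535456  88.95981721] [-1.56903278 -0.33425474 -1.32687509]
```

View pics/s3.png

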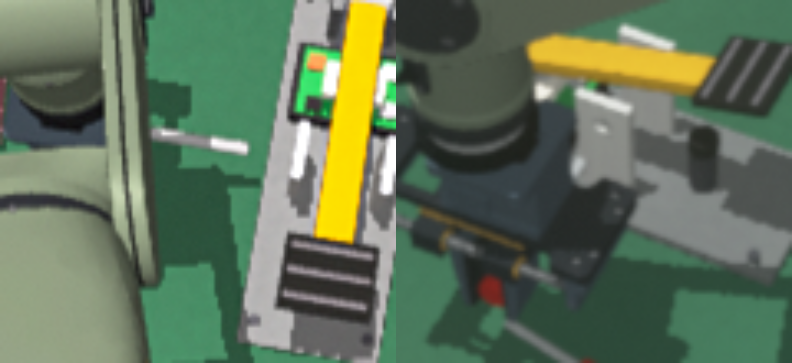

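The pin is fully out, with its tip at about (304,174) in the top view. I'll lift and carry it.

Call:
step_arm(plan=[0, 0, -1, 0, 0, 0, 0, 0, -1.6, 0, 0, 0, 0, 0, -1.6, 0, 0, 0, 0, 0, -1, 0, 0, 0, 0, 0, 0, 0, 0, 0])

```text
time_s: 7.67
ee_pos: [658.8, 89.5, 144.5]
ee_rot: [179.7, -0.1, 81.9]
force: [1.0, -0.5, -0.4]
gripper_width: 23.7
gripper_force: 19.9
```

```bash
python3 - <<'E'
from h import *
f,_=np.load('fr.npy',allow_pickle=True)
t=atz(f,[304.3,174.3],90);print(t,np.linalg.norm(t[:2]-[657.1,89.9]))
E
python3 pl.py 540.4 357.3 140 81.7 10
```

```text
[639.7894286  -27.49910365  90.        ] 118.66846851582679
2.49,-1.55,0.04,0.0006,-0.0002,0.0004, 2.48,-1.55,0.04,0.0006,-0.0002,0.0004, 2.48,-1.55,0.04,0.0006,-0.0002,0.0004, 2.48,-1.55,0.04,0.0006,-0.0002,0.0004, 2.48,-1.55,0.04,0.0006,-0.0002,0.0004,
2.48,-1.55,0.04,0.0006,-0.0002,0.0004, 2.49,-1.56,0.04,0.0006,-0.0002,0.0004, 2.48,-1.56,0.05,0.0006,-0.0002,0.0004, 2.48,-1.55,0.04,0.0006,-0.0002,0.0004, 2.49,-1.56,0.05,0.0006,-0.0002,0.0004,
end [540.4 357.3 140. ] [-1.7999e+02  3.0000e-02  8.1700e+01] [658.8  89.5 144.5] [ 1.  -0.5 -0.4]
```

Call:
step_arm(plan=[2.48, -1.55, 0, 0, 0, 0, 2.48, -1.55, 0, 0, 0, 0, 2.48, -1.55, 0, 0, 0, 0, 2.48, -1.55, 0, 0, 0, 0, 2.48, -1.55, 0, 0, 0, 0])

```text
time_s: 8.08
ee_pos: [596.7, 224.0, 140.5]
ee_rot: [-179.9, 0.0, 81.9]
force: [-0.4, 0.8, -1.5]
gripper_width: 23.7
gripper_force: 19.9
```

Call:
step_arm(plan=[2.48, -1.55, 0, 0, 0, 0, 2.48, -1.55, 0, 0, 0, 0, 2.48, -1.55, 0, 0, 0, 0, 2.48, -1.55, 0, 0, 0, 0, 2.48, -1.55, 0, 0, 0, 0])

```text
time_s: 8.5
ee_pos: [537.3, 357.8, 140.5]
ee_rot: [-180.0, 0.0, 82.0]
force: [0.1, 0.2, -0.6]
gripper_width: 23.2
gripper_force: 19.9
```

Call:
step_arm(plan=[0, 0, 1, 0, 0, 0, 0, 0, 1, 0, 0, 0, 0, 0, 1, 0, 0, 0, 0, 0, 0, 0, 0, 0, 0, 0, 0, 0, 0, 0])

```text
time_s: 8.92
ee_pos: [538.2, 355.4, 109.7]
ee_rot: [-179.9, 0.1, 81.9]
force: [0.7, -0.5, -2.1]
gripper_width: 23.3
gripper_force: 19.9
```

```bash
python3 pl.py 540.4 357.3 80 81.7 1
python3 - <<'E'
from ov import *
F=[viewer.grab_frame(n) for n in('top','side')]
ms=[((530,286,-8.3),[[0,-47.5,z],[0,60,z]]) for z in(62,)]
a=[crop(F[0],ms,150,180,90,80,4.4),crop(F[1],ms,245,300,90,80,4.4)]
cv2.imwrite('pics/s4.png',np.hstack(a))
E
```

```text
0.22,0.2,2.97,-0.002,0.002,0.0032, end [540.4 357.3  80. ] [-180.    -0.    81.7] [538.2 355.4 109.7] [ 0.7 -0.5 -2.1]
```

View pics/s4.png

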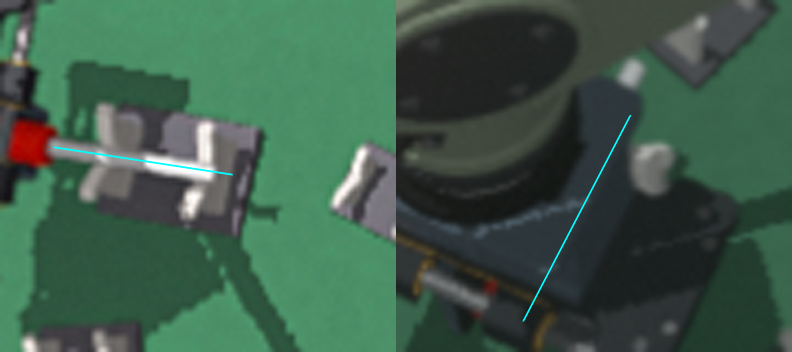

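The pin lies along the notch line in both views. I'll lower it with a small correction.

Call:
step_arm(plan=[0.2, 0.2, 1, 0, 0, 0, 0, 0, 1, 0, 0, 0, 0, 0, 1, 0, 0, 0, 0, 0, 0.8, 0, 0, 0, 0, 0, 0, 0, 0, 0])

```text
time_s: 9.43
ee_pos: [539.1, 357.8, 70.2]
ee_rot: [-179.8, 0.2, 82.0]
force: [-0.9, 0.0, -1.9]
gripper_width: 23.3
gripper_force: 19.9
```

Call:
step_arm(plan=[0, 0, 0, 0, 0, 0, 0, 0, 0, 0, 0, 0])

```text
time_s: 9.6
ee_pos: [540.7, 359.0, 73.1]
ee_rot: [180.0, -0.0, 82.0]
force: [-0.1, 0.1, -1.1]
gripper_width: 23.3
gripper_force: 19.9
```

Call:
step_arm(plan=[0, 0, 0.3, 0, 0, 0, 0, 0, 0.3, 0, 0, 0, 0, 0, 0.2, 0, 0, 0, 0, 0, 0, 0, 0, 0, 0, 0, 0, 0, 0, 0])

```text
time_s: 10.02
ee_pos: [540.6, 358.8, 65.1]
ee_rot: [180.0, -0.0, 82.0]
force: [0.2, 0.5, -1.2]
gripper_width: 23.5
gripper_force: 19.9
```

Call:
step_arm(plan=[0, 0, 0, 0, 0, 0, 0, 0, 0, 0, 0, 0])

```text
time_s: 10.18
ee_pos: [540.6, 358.8, 65.2]
ee_rot: [180.0, -0.0, 82.0]
force: [-0.4, 0.6, -1.0]
gripper_width: 23.5
gripper_force: 19.9
```

Call:
step_arm(plan=[0, 0, 0.1, 0, 0, 0, 0, 0, 0.05, 0, 0, 0, 0, 0, 0, 0, 0, 0])

```text
time_s: 10.43
ee_pos: [540.8, 358.8, 64.0]
ee_rot: [180.0, -0.0, 82.0]
force: [0.7, -0.6, 1.0]
gripper_width: 23.4
gripper_force: 19.9
```

Call:
step_arm(plan=[0, 0, 0, 0, 0, 0, 0, 0, 0, 0, 0, 0, 0, 0, 0, 0, 0, 0, 0, 0, 0, 0, 0, 0, 0, 0, 0, 0, 0, 0], hand=9)

```text
time_s: 10.85
ee_pos: [540.4, 358.7, 63.5]
ee_rot: [-180.0, 0.0, 82.0]
force: [0.3, -0.7, 0.4]
gripper_width: 53.6
gripper_force: 0.0
```

Call:
step_arm(plan=[0, 0, 0, 0, 0, 0, 0, 0, 0, 0, 0, 0, 0, 0, 0, 0, 0, 0, 0, 0, 0, 0, 0, 0, 0, 0, 0, 0, 0, 0])

```text
time_s: 11.27
ee_pos: [540.5, 358.7, 63.6]
ee_rot: [180.0, -0.0, 82.0]
force: [0.2, 0.6, 0.0]
gripper_width: 87.2
gripper_force: 0.0
```

Call:
step_arm(plan=[0, 0, -1, 0, 0, 0, 0, 0, -3, 0, 0, 0, 0, 0, -4, 0, 0, 0, 0, 0, -4, 0, 0, 0, 0, 0, -3, 0, 0, 0])

```text
time_s: 11.68
ee_pos: [541.2, 359.1, 218.1]
ee_rot: [179.8, -0.2, 82.0]
force: [0.9, 0.4, 1.3]
gripper_width: 89.8
gripper_force: 0.0
```

```bash
python3 pl.py 536.4 -92.4 220 81.7 15
```

```text
-2.99,0.39,-0.02,0.0002,-0.0002,0.0003, -2.98,0.39,-0.02,0.0002,-0.0002,0.0003, -2.99,0.39,-0.02,0.0002,-0.0002,0.0003, -2.98,0.39,-0.02,0.0002,-0.0002,0.0003, -2.98,0.39,-0.02,0.0002,-0.0002,0.0003,
-2.99,0.39,-0.02,0.0002,-0.0002,0.0003, -2.98,0.39,-0.02,0.0002,-0.0002,0.0003, -2.98,0.4,-0.02,0.0002,-0.0002,0.0003, -2.99,0.4,-0.02,0.0002,-0.0002,0.0003, -2.98,0.4,-0.01,0.0002,-0.0002,0.0003,
-2.99,0.4,-0.01,0.0002,-0.0002,0.0003, -2.98,0.4,-0.01,0.0002,-0.0002,0.0003, -2.99,0.4,-0.02,0.0002,-0.0002,0.0003, -2.98,0.4,-0.01,0.0002,-0.0002,0.0003, -2.99,0.4,-0.02,0.0002,-0.0002,0.0003,
end [536.4 -92.4 220. ] [179.98  -0.    81.72] [541.2 359.1 218.1] [0.9 0.4 1.3]
```

Call:
step_arm(plan=[-2.95, 0.31, 0, 0, 0, 0, -2.95, 0.31, 0, 0, 0, 0, -2.95, 0.31, 0, 0, 0, 0, -2.95, 0.31, 0, 0, 0, 0, -2.95, 0.31, 0, 0, 0, 0], hand=0)

```text
time_s: 12.1
ee_pos: [535.0, 209.3, 214.6]
ee_rot: [179.9, -0.0, 82.0]
force: [0.7, 0.3, 0.5]
gripper_width: 59.5
gripper_force: 0.0
```

Call:
step_arm(plan=[-2.95, 0.31, 0, 0, 0, 0, -2.95, 0.31, 0, 0, 0, 0, -2.95, 0.31, 0, 0, 0, 0, -2.95, 0.31, 0, 0, 0, 0, -2.95, 0.31, 0, 0, 0, 0])

```text
time_s: 12.52
ee_pos: [529.8, 61.0, 214.5]
ee_rot: [179.9, -0.0, 82.0]
force: [-0.5, 0.5, -0.3]
gripper_width: 26.2
gripper_force: 0.0
```

Call:
step_arm(plan=[-2.95, 0.31, 0, 0, 0, 0, -2.95, 0.31, 0, 0, 0, 0, -2.95, 0.31, 0, 0, 0, 0, -2.95, 0.31, 0, 0, 0, 0, -2.95, 0.31, 0, 0, 0, 0])

```text
time_s: 12.93
ee_pos: [524.6, -87.3, 214.5]
ee_rot: [179.9, -0.0, 82.0]
force: [0.7, -0.0, -0.3]
gripper_width: -0.1
gripper_force: 0.0
```

Call:
step_arm(plan=[0, 0, 0.5, 0, 0, 0, 0, 0, 1, 0, 0, 0, 0, 0, 0.5, 0, 0, 0, 0, 0, 0, 0, 0, 0, 0, 0, 0, 0, 0, 0])

```text
time_s: 13.35
ee_pos: [524.5, -84.8, 193.1]
ee_rot: [-179.9, -0.0, 82.1]
force: [0.1, 0.0, 0.8]
gripper_width: 0.5
gripper_force: 0.0
```

```bash
python3 pl.py 526 -85.5 180 81.7 1
python3 - <<'E'
from ov import *
F=[viewer.grab_frame(n) for n in('top','side')]
ms=[((530,286,-8.3),[[0,-47.5,62],[0,47.5,62]])]
a=[crop(F[0],ms,150,180,90,80,4.4),crop(F[1],ms,245,300,90,80,4.4)]
b=[crop(F[0],[],280,150,90,55,4.4),crop(F[1],[],285,135,90,55,4.4)]
cv2.imwrite('pics/s5.png',np.vstack([np.hstack(a),np.hstack(b)])[:600])
E
```

```text
-0.05,0.16,1.31,-0.0013,-0.0004,0.0064, end [526.  -85.5 180. ] [-180.     0.    81.7] [524.5 -84.8 193.1] [0.1 0.  0.8]
```

View pics/s5.png

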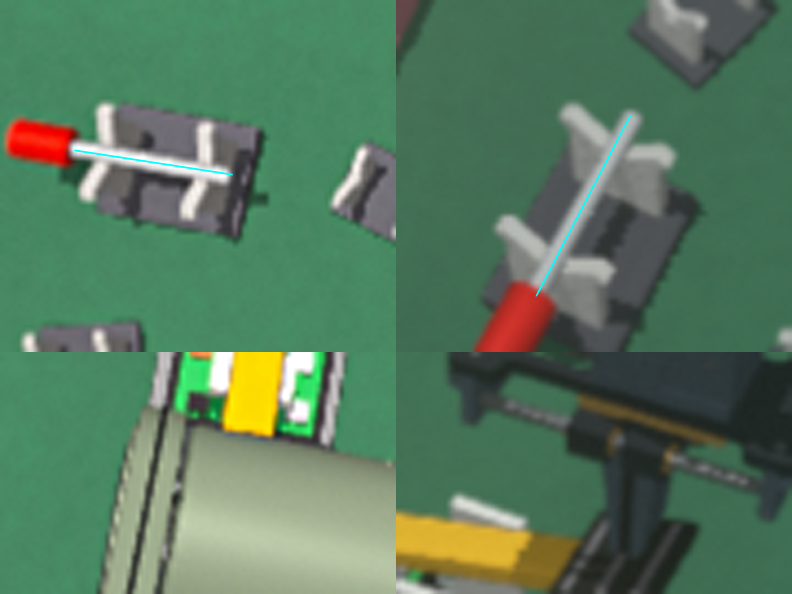

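The pin is seated on the modelled shank line in both views, and the closed fingers are above the pad. Now I'll press.

Call:
step_arm(plan=[0, 0, 1, 0, 0, 0, 0, 0, 1.2, 0, 0, 0, 0, 0, 1.2, 0, 0, 0, 0, 0, 1.2, 0, 0, 0, 0, 0, 1.2, 0, 0, 0], newtons=30)

```text
time_s: 13.87
ee_pos: [524.1, -85.3, 135.2]
ee_rot: [-179.9, -0.0, 82.0]
force: [-3.3, 0.2, 6.6]
gripper_width: 0.2
gripper_force: 2.8
```

Call:
step_arm(plan=[0, 0, 1, 0, 0, 0, 0, 0, 0.8, 0, 0, 0, 0, 0, 0.6, 0, 0, 0, 0, 0, 0.3, 0, 0, 0, 0, 0, 0, 0, 0, 0])

```text
time_s: 14.28
ee_pos: [522.3, -85.0, 107.7]
ee_rot: [-179.7, -0.0, 82.0]
force: [-4.5, 1.5, 7.0]
gripper_width: 0.5
gripper_force: 3.4
```

Call:
step_arm(plan=[0, 0, 0, 0, 0, 0, 0, 0, 0, 0, 0, 0])

```text
time_s: 14.45
ee_pos: [522.3, -85.0, 108.2]
ee_rot: [-179.7, -0.0, 82.0]
force: [-6.3, 0.9, 7.1]
gripper_width: 0.3
gripper_force: 3.4
```

Call:
step_arm(plan=[0, 0, 0.2, 0, 0, 0, 0, 0, 0.2, 0, 0, 0, 0, 0, 0.1, 0, 0, 0, 0, 0, 0, 0, 0, 0])

```text
time_s: 14.78
ee_pos: [522.6, -85.1, 103.3]
ee_rot: [-179.7, -0.0, 82.0]
force: [-5.3, 0.6, 8.1]
gripper_width: 0.5
gripper_force: 3.6
```

Call:
step_arm(plan=[0, 0, 0.1, 0, 0, 0, 0, 0, 0.1, 0, 0, 0, 0, 0, 0, 0, 0, 0])

```text
time_s: 15.03
ee_pos: [522.6, -85.1, 101.4]
ee_rot: [-179.7, -0.0, 82.0]
force: [-5.8, 1.1, 7.7]
gripper_width: 0.4
gripper_force: 3.7
```

Call:
step_arm(plan=[0, 0, 0.1, 0, 0, 0, 0, 0, 0.1, 0, 0, 0, 0, 0, 0, 0, 0, 0])

```text
time_s: 15.28
ee_pos: [522.6, -85.1, 100.8]
ee_rot: [-179.7, -0.0, 82.0]
force: [-8.4, 1.5, 16.6]
gripper_width: 0.3
gripper_force: 8.0
```

The force jump shows it's at the stop. I'll add a little more and hold.

Call:
step_arm(plan=[0, 0, 0.1, 0, 0, 0, 0, 0, 0, 0, 0, 0, 0, 0, 0, 0, 0, 0, 0, 0, 0, 0, 0, 0, 0, 0, 0, 0, 0, 0])

```text
time_s: 15.7
ee_pos: [522.6, -85.1, 100.5]
ee_rot: [-179.8, -0.0, 82.0]
force: [-9.5, 1.8, 21.1]
gripper_width: 0.4
gripper_force: 10.3
```

Call:
step_arm(plan=[0, 0, 0, 0, 0, 0, 0, 0, 0, 0, 0, 0, 0, 0, 0, 0, 0, 0, 0, 0, 0, 0, 0, 0, 0, 0, 0, 0, 0, 0])

```text
time_s: 16.12
ee_pos: [522.6, -85.1, 100.6]
ee_rot: [-179.8, -0.0, 82.0]
force: [-9.5, 1.5, 19.9]
gripper_width: 0.3
gripper_force: 10.3
```

Call:
step_arm(plan=[0, 0, 0, 0, 0, 0, 0, 0, 0, 0, 0, 0, 0, 0, 0, 0, 0, 0, 0, 0, 0, 0, 0, 0, 0, 0, 0, 0, 0, 0])

```text
time_s: 16.53
ee_pos: [522.6, -85.1, 100.5]
ee_rot: [-179.8, -0.0, 82.0]
force: [-9.4, 1.7, 20.5]
gripper_width: 0.7
gripper_force: 10.3
```

Call:
step_arm(plan=[0, 0, -0.8, 0, 0, 0, 0, 0, -1, 0, 0, 0, 0, 0, -1, 0, 0, 0, 0, 0, -1, 0, 0, 0, 0, 0, -1.2, 0, 0, 0])

```text
time_s: 16.95
ee_pos: [527.0, -85.9, 149.8]
ee_rot: [179.7, 0.0, 82.0]
force: [1.8, -1.7, 3.8]
gripper_width: 0.4
gripper_force: 1.8
```

Call:
step_arm(plan=[0, 0, -1.2, 0, 0, 0, 0, 0, -2, 0, 0, 0, 0, 0, -3, 0, 0, 0, 0, 0, -3, 0, 0, 0, 0, 0, 0, 0, 0, 0])

```text
time_s: 17.37
ee_pos: [527.8, -86.2, 246.1]
ee_rot: [179.4, 0.0, 82.0]
force: [0.7, -0.2, 0.1]
gripper_width: 0.7
gripper_force: 0.0
```

Call:
step_arm(plan=[0, 0, 0, 0, 0, 0, 0, 0, 0, 0, 0, 0, 0, 0, 0, 0, 0, 0, 0, 0, 0, 0, 0, 0, 0, 0, 0, 0, 0, 0])

```text
time_s: 17.78
ee_pos: [524.3, -85.8, 239.3]
ee_rot: [-179.9, -0.0, 82.0]
force: [-0.5, 0.1, 0.6]
gripper_width: 0.6
gripper_force: 0.0
```

Run:
```python
from ov import *
F=[viewer.grab_frame(n) for n in('top','side')]
ms=[((530,286,-8.3),[[0,-47.5,62],[0,47.5,62]])]
a=[crop(F[0],ms,150,180,90,80,4.4),crop(F[1],ms,245,300,90,80,4.4)]
b=[crop(F[0],[],280,150,90,55,4.4),crop(F[1],[],265,145,90,55,4.4)]
cv2.imwrite('pics/s6.png',np.vstack([np.hstack(a),np.hstack(b)])[:600])
```

```text
(no output)
```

View pics/s6.png

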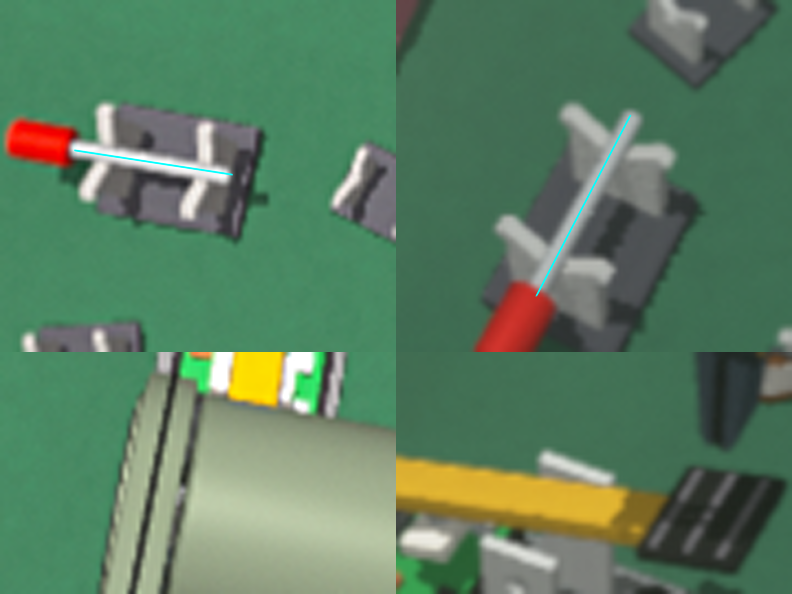

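The pin is unmoved in its rest, the pedal is back up and the gripper is clear. Handing in.

```bash
python3 -c "
from workcell import env
print(env.job_done())"
```

```text
the job is handed in; nothing more can be done
None
```

I handed the job in: the pin lies centred in both notches of the largest rest, and the pedal was pressed to its stop, held there for over a second and is back up, with the gripper clear; no verdict was returned.

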